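# Sort the stripped badge press's spacers, then hold its pivot ball out level in the tray

## Robot

A 7-joint arm with a two-finger parallel gripper is mounted at the origin on the work surface. World frame = base frame: x ahead of the robot, y to its left, z up, the work surface at z = 0. Lengths are in m, angles in rad, forces in N, time in s.
With the tool pointing down it reaches from about 0.35 to 0.9 m from the base axis. Payload 8.1 kg.
Tool frame: the origin (TCP) lies midway between the tips of the shut fingers; the grasp point (between the pads) lies 19 mm behind it; z points along the fingers, y is the direction in which the jaws open and shut (so a half turn about z gives the same grasp; the last joint's range is limited). The gripper opens to 92 mm and grips with 3 to 60 N. Pads are 19 mm wide; open, the fingers measure 130 mm over their backs; the gripper's body (75 mm by 190 mm) begins 47 mm behind the grasp point.
Start: joints at [-1.262, 0.434, 0.025, 1.573, -0.012, 1.134, -0.075], TCP at [0.25, 0.573, 0.227] pointing down, gripper open.
Joint ranges: [-2.62, 2.62], [-0.44, 2.09], [-1.27, 1.32], [0.08, 2.57], [-1.32, 4.46], [0.12, 2], [-2.74, 2.74]. Speed limits (rad/s): [2.22, 2.22, 3.01, 3.01, 3.14, 3.14, 3.14].

## Interface

Orientations are given as a rotation vector (axis times angle).
In Python, from cell import monitor, get_image, get_calibration, workorder, look_for, masks_of gives the robot as it stands.
- The arm moves only by the shell command python3 -m crank 'ROWS' [FORCE]. ROWS is JSON, a list of rows, each a list of 3 entries, a list of its own where there are three numbers: the shift along the tool's x, y, z in cm, then the turn about the tool's z in degrees, then the closure in counts, from 0 (fully open) to 255 (shut). A call has 1 to 5 rows; each row shifts and turns the commanded pose from where the row before left it, along the tool's axes as they then stand; what a row does not reach is not made up. A row lasts 1/10 s, in which the tool goes at most 50 mm and 8.59 degrees, less where a joint would pass 70% of its speed; a pose out of reach is approached as far as the arm can. A call with a gripper value outside its range is refused whole. The fingers move at their own pace and stop on an object; FORCE is the grip in N (left out, the last holds). Time passes only in rows, so rows that do not move let the fingers close. It gives the time, the measured TCP pose, the force and the opening at its end, in the units of the state.
- monitor.observe(): the state, without advancing time (a new reading comes with each control period).
- get_image(name): name is "side" or "top"; returns (picture, depth): 400x640x3 uint8, red, green, blue; 400x640 float32, m along the optical axis (not along the pixel's ray), 0 where there is no reading.
- get_calibration(name): a dict with "fx", "fy", "cx", "cy" (pixels), "R" (3x3) and "t" (3): a world point X has camera coordinates R X + t. Camera axes: x right, y down, z forward; pixel columns grow to the right and rows downward; lengths in m; the calibration is good to about 2 mm. A picture is of the moment at which its call begins. get_calibration takes no time and is no camera call.
- workorder.sign_off(): hands the job in, once; it reports no verdict.
Trained networks look in the newest picture that a camera, given by its name, has taken for a name from the list of things; names that differ only in an ending like _2 or _b are one class to them, and where a whole thing is asked for, a point or a joint stands for the part that bears it (a point fixed in the world has none). Each returns a list of dicts, best first, with "score" (0 to 1); they miss things now and then, are a little off and sometimes report something else, mostly with a low value. They report only what shows in the picture. A call takes as long as a camera call.
- look_for(label, camera): "location" ([x, y, z] in m, in world coordinates, good to about 4 mm: the middle of the surface that is visible of it).
- masks_of(label, camera): "region" (400x640 bool, what is visible of it).
The state is a dict: "clock": time; "joints": joint angles; "dq": joint speeds; "joint_efforts": joint torques, N m; "position": TCP position; "ee_rot": TCP orientation; "force": force on the tool from outside, world axes, zero at the start; "ft_torque": the same for the moment, N m; "width": opening from 0.0 (shut) to 1.0 (fully open).
Only numpy, scipy, OpenCV 4.12 (cv2) and the standard library are available. Lean on these libraries where they do the work, as an engineer would, in place of code of your own. Each camera call takes 0.05 s, during which the arm holds its last target.

## Task

The badge press on the right of the counter is stripped for service. Sort the three steel parts lying loose on the cutting mat into the two grey bins, each in with the one of its own kind already there (spacer rings with the ring, hex pillar with the pillar). Then lift the plywood ball tray by its upright handle and carry it level, so that the ball never leaves its pocket, to the press, and finish still holding it there, level and motionless with the ball about 10 cm straight above the press's empty swivel cup: do not put the tray down or let go, and leave everything else on the counter where it is.

Things in the scene. Friction and masses are not known exactly. Their poses are not given: they have to be found in the camera images.
- ring1: steel spacer ring lying flat on the mat: 34 mm outside, 16 mm high, about 80 g, with a 16 mm bore closed by a thin web at its foot. Origin: centre of its underside, z up. Any grasp direction across its outside.
- ring2: a second, identical steel spacer ring lying flat (34 mm outside, 16 mm bore, 16 mm high, about 80 g). Origin: centre of its underside.
- pillar: steel hex pillar (spacer bar) lying on one of its flats: 60 mm long, 16 mm across flats in height, 18.5 mm across corners in width, about 90 g. Origin: centre of its underside; x along its length. Grasp it across its width, along its y.
- ring_bin: grey open-topped plastic bin, fixed, already holding one spacer ring: 136 mm (x) by 124 mm (y) outside, 34 mm high, walls and floor 4 mm. Origin: centre of its underside on the counter. The two bins look alike and may swap places: what lies in them tells them apart.
- pillar_bin: the same grey bin (136 x 124 x 34 mm, walls 4 mm, fixed), already holding one hex pillar. Origin: centre of its underside.
- tray: birch plywood ball tray, about 200 g without the ball: a 160 mm (x) by 90 mm (y) by 6 mm board on the counter with an upright handle across its middle and balanced about it, the ball's pocket at its +x end and a 40 mm aluminium grease tin clipped in at its -x end. Origin: centre of its underside, z up.
- tray_grip (a point): middle of the tray handle's grip bar, 60 mm above the tray's underside and 12 mm below the handle's top edge. The handle is a flat plywood plate, 80 mm along the tray's x, 12 mm thick along the tray's y, its bar 27 mm tall (45 to 72 mm above the underside): pinch it from above across the 12 mm, along the tray's y. There is free space on both sides.
- pocket (a point): centre of the floor of the ball's round pocket, 52 mm from the tray's origin along +x and 3.5 mm above the tray's underside: a flat-bottomed hole 26 mm wide and 2.5 mm deep. The ball rolls out over its rim if the tray is tipped by about 35 degrees or jerked sideways hard (about 0.7 g).
- ball_center (a point): centre of the loose steel ball, 25 mm in diameter, 64 g, lying in the pocket with about 5 mm of play each way.
- press_cup (a point): centre of the rim of the empty swivel cup on the stripped press's base plate, 34 mm above the counter: a steel cup 52 mm across with a 30 mm hole. The space over the cup and in front of it is free. The ram hangs 85 mm behind the cup (press +x): 26 mm thick, tip 166 mm above the counter.
- press: the stripped badge press, fixed, black with a red lever grip. Origin: on the counter under the cup; x points from the cup back to the column. Base plate 14 mm high, 120 mm wide, from 80 mm before the cup to 220 mm behind it. The head (182 to 228 mm up) begins 60 mm behind the cup, the column 147 mm behind it; the lever leans back above the column to 0.49 m above the counter.
- swivel_table: bystander: the press's removed swivel table, a black plate 240 x 85 mm with two steel dies, 30 mm high. Origin: centre of its underside, x along it.
- badge: bystander: a finished round badge, 58 mm across, 10 mm high. Origin: centre of its underside.
- screwdriver: bystander: screwdriver lying down, 170 mm long along its x. Origin: under its middle.
- oil: bystander: small oil bottle standing, 34 mm across, 85 mm high. Origin: centre of its underside.
- hex_key: bystander: L-shaped hex key lying flat, about 100 mm long (x) by 30 mm, 8 mm thick. Origin: under the middle of its long arm.
- pen_mug: bystander: white mug with three pens, 76 mm across, 145 mm high with the pens. Origin: centre of its underside.

How it is judged:
By the outcome, as a careful person would: the job done as asked, in the order asked, and still so for the second after the job is handed in, while the arm keeps its last pose, push and grip.
It also fails if it takes over 70 s, if anything falls off the work surface, if the arm or the gripper's body presses on something with over 40 N, if the wrist force passes 120 N, or if a joint passes its speed limit or range.

## Working session

There is one attempt and no reset: what is moved stays moved. The work goes in short steps, Python scripts to look and compute and a shell command to move; the robot and the scene stay as the last step left them, time stands still between calls to the robot, and variables do not carry over. Pictures are saved under pics/ and viewed, and the job is handed in when it is done.

```bash
ls; mkdir -p pics; python3 - <<'E'
from cell import *
import cv2
s=monitor.observe(); print(s)
for n in("top","side"):
    im,d=get_image(n); cv2.imwrite(f"pics/{n}0.png",im[:,:,::-1]); c=get_calibration(n); print(n,c)
E
```

```text
pics
{'clock': 0.0, 'joints': array([-1.26160082,  0.43524923,  0.02496107,  1.57411173, -0.01160135,
        1.13395783, -0.07509468]), 'dq': array([-9.66093195e-05, -3.77180632e-04,  2.61340754e-04,  1.89374182e-03,
        6.02107921e-06, -8.71999451e-04,  2.75164836e-04]), 'joint_efforts': array([-8.24408744e-04, -6.67849660e+01,  9.84695926e-01, -3.14462650e+01,
       -6.05449104e-02,  4.28938901e-02,  1.88420777e-04]), 'position': array([0.25000208, 0.57226705, 0.22592285]), 'ee_rot': array([-6.42331406e-01, -3.07503402e+00,  2.46616496e-03]), 'force': array([-0.35272224, -0.0626773 , -0.57736263]), 'ft_torque': array([ 0.02020402, -0.04037393, -0.04378113]), 'width': 0.9974547872632247}
top {'fx': 447.31490695145067, 'fy': 447.31490695145067, 'cx': 324.2403794799014, 'cy': 196.5565783609067, 'R': array([[-0.00418063, -0.99997751,  0.0052443 ],
       [-0.98211412,  0.00311863, -0.18826082],
       [ 0.18824023, -0.00593755, -0.98210507]]), 't': array([0.06249752, 0.55944282, 1.25957843])}
side {'fx': 412.51188629993146, 'fy': 412.51188629993146, 'cx': 323.59576010836946, 'cy': 204.09980649516356, 'R': array([[-0.92698457, -0.37501121,  0.00813613],
       [-0.27041347,  0.65308433, -0.70735946],
       [ 0.25995415, -0.65791143, -0.70680718]]), 't': array([0.53381002, 0.18187227, 0.87169775])}
```

View pics/top0.png

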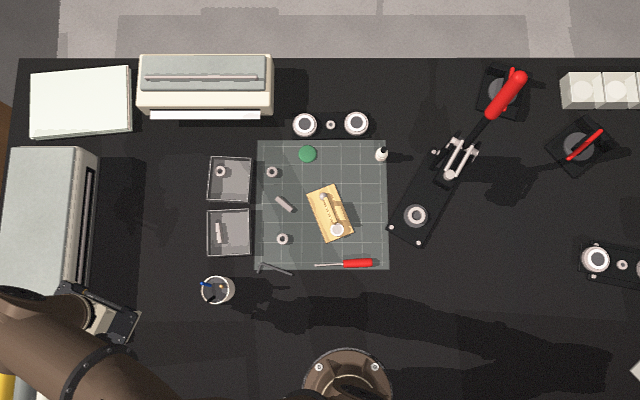

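View pics/side0.png

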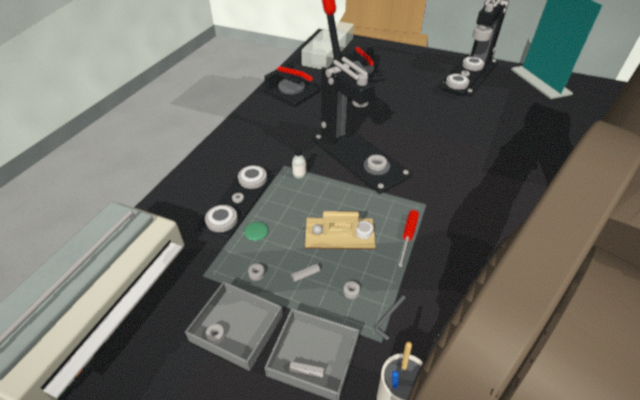

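```bash
python3 - <<'E'
from cell import *
import numpy as np
for cam in("top","side"):
  get_image(cam)
  for l in ["ring1","pillar","ring_bin","pillar_bin","tray","tray_grip","pocket","ball_center","press_cup","press"]:
    for r in look_for(l,cam)[:4]: print(cam,l,round(r["score"],2),np.round(r["location"],3))
print(monitor.observe()["clock"])
E
```

```text
top ring1 0.55 [0.645 0.222 0.016]
top ring1 0.49 [0.438 0.184 0.018]
top pillar 0.62 [0.541 0.181 0.019]
top ring_bin 0.72 [0.617 0.346 0.002]
top ring_bin 0.31 [0.352 0.214 0.009]
top pillar_bin 0.69 [0.462 0.346 0.005]
top tray 0.83 [0.512 0.045 0.004]
top tray_grip 0.86 [0.514 0.046 0.005]
top tray_grip 0.61 [0.701 0.115 0.007]
top ball_center 0.51 [0.566 0.07  0.023]
top press_cup 0.66 [ 0.594 -0.259  0.023]
top press 0.67 [ 0.596 -0.262  0.024]
top press 0.35 [0.567 0.067 0.023]
top press 0.23 [0.515 0.044 0.007]
side ring1 0.7 [0.44  0.189 0.012]
side ring1 0.51 [ 0.619 -0.258  0.068]
side ring1 0.48 [0.642 0.228 0.012]
side pillar 0.68 [0.563 0.075 0.022]
side pillar 0.47 [0.544 0.186 0.013]
side pillar 0.33 [0.303 0.36  0.09 ]
side ring_bin 0.95 [0.614 0.347 0.003]
side pillar_bin 0.6 [0.462 0.342 0.008]
side tray 0.66 [0.507 0.057 0.006]
side tray_grip 0.57 [0.512 0.053 0.004]
side pocket 0.72 [0.509 0.057 0.008]
side ball_center 0.6 [0.562 0.072 0.019]
side ball_center 0.16 [0.614 0.343 0.004]
side press_cup 0.68 [0.301 0.36  0.087]
side press_cup 0.57 [ 0.623 -0.258  0.067]
side press 0.62 [ 0.622 -0.257  0.067]
1.2
```

```bash
cat > h.py <<'E'
import numpy as np,cv2
from cell import *
def cloud(n):
    im,d=get_image(n);c=get_calibration(n)
    v,u=np.mgrid[:400,:640]
    P=np.stack([(u-c["cx"])/c["fx"]*d,(v-c["cy"])/c["fy"]*d,d],-1)
    W=(P-c["t"])@c["R"]
    W[d==0]=np.nan
    return im,d,W
def ray(n,u,v,z):
    c=get_calibration(n);r=np.array([(u-c["cx"])/c["fx"],(v-c["cy"])/c["fy"],1.])@c["R"]
    o=-c["t"]@c["R"]; return o+r*(z-o[2])/r[2]
def proj(n,X):
    c=get_calibration(n);p=np.asarray(X)@c["R"].T+c["t"];return p[...,:2]/p[...,2:]*c["fx"]+[c["cx"],c["cy"]]
E
python3 - <<'E'
from h import *
im,d,W=cloud("top"); np.save("Wt.npy",W); cv2.imwrite("imt.png",im[:,:,::-1])
a=im[130:280,195:395,::-1]; cv2.imwrite("pics/t1.png",cv2.resize(a,None,fx=4,fy=4,interpolation=cv2.INTER_CUBIC))
a=im[60:260,370:540,::-1]; cv2.imwrite("pics/t2.png",cv2.resize(a,None,fx=3,fy=3,interpolation=cv2.INTER_CUBIC))
im,d,W=cloud("side"); np.save("Ws.npy",W); cv2.imwrite("ims.png",im[:,:,::-1])
a=im[180:380,180:440,::-1]; cv2.imwrite("pics/s1.png",cv2.resize(a,None,fx=3,fy=3,interpolation=cv2.INTER_CUBIC))
a=im[0:200,240:430,::-1]; cv2.imwrite("pics/s2.png",cv2.resize(a,None,fx=3,fy=3,interpolation=cv2.INTER_CUBIC))
E
```

```text
(no output)
```

View pics/t1.png

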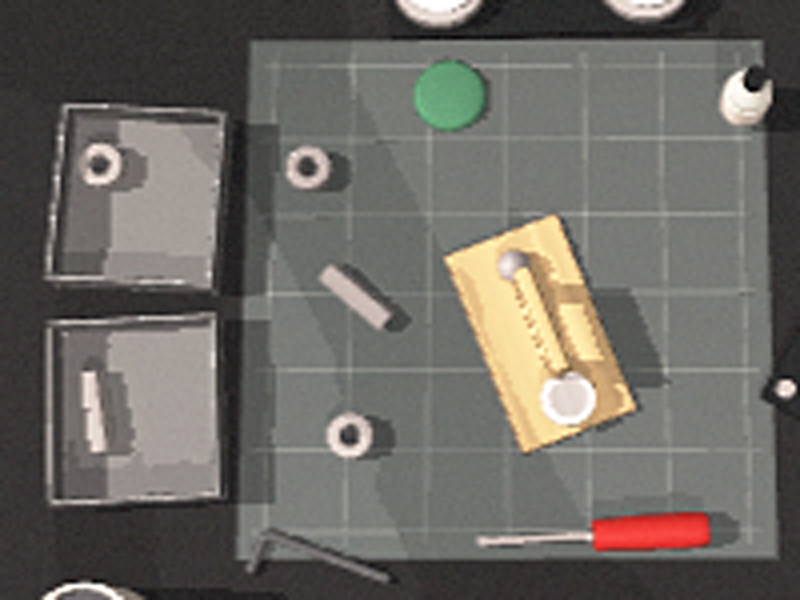

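View pics/t2.png

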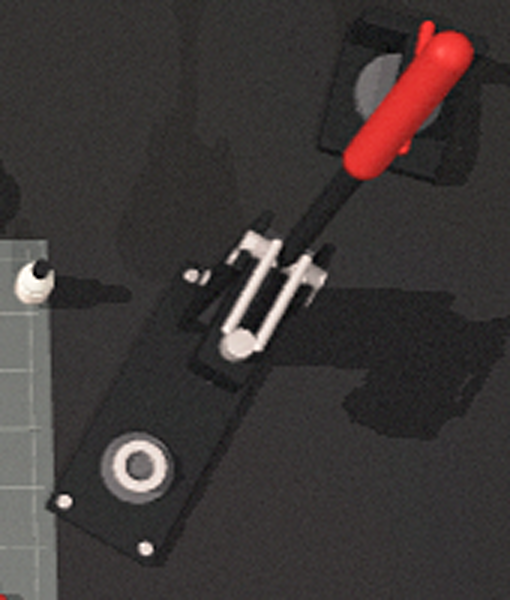

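View pics/s1.png

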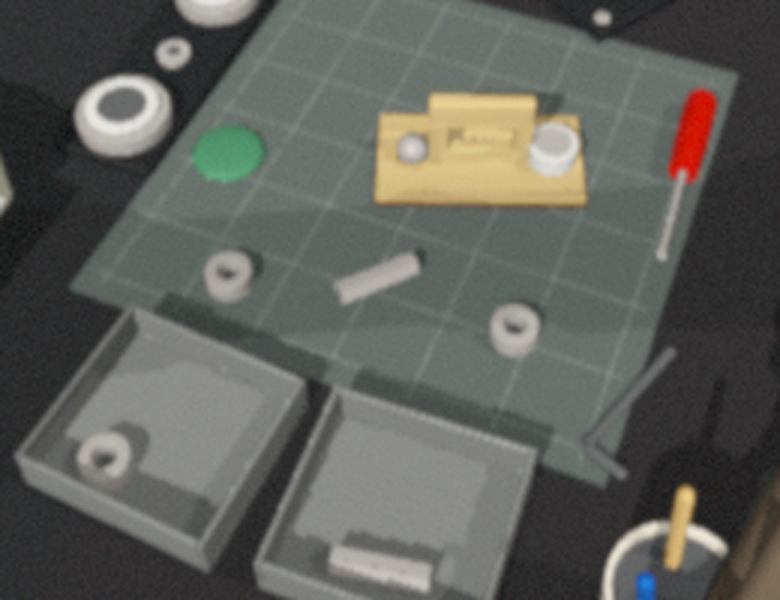

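View pics/s2.png

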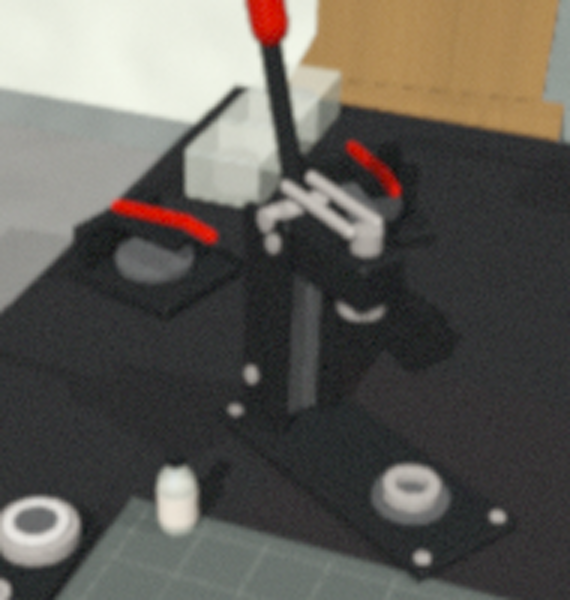

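```bash
python3 - <<'E'
from h import *
pr=lambda *a:print(*[np.round(x,4) if not isinstance(x,str) else x for x in a])
t=lambda x,y:(195-.375+x/4,130-.375+y/4)
s=lambda x,y:(180+x/3-.33,180+y/3-.33)
for n,p,q in(("ringA",(308,167),(229,270)),("ringB",(350,436),(516,320)),):
    pr(n,ray("top",*t(*p),.016),ray("side",*s(*q),.016))
pr("pil",ray("top",*t(357,297),.014),ray("side",*s(378,274),.014))
for a,b in(((327,272),(388,323)),): pr("pil ends",*[ray("top",*t(*x),.014) for x in(a,b)])
pr("tray c",*[ray("top",*t(*x),.006) for x in((445,257),(555,215),(635,407),(527,453))])
pr("tray c side",*[ray("side",*s(*x),.006) for x in((380,114),(579,116),(585,203),(376,202))])
pr("ball",ray("top",*t(513,264),.016),ray("side",*s(411,148),.016))
pr("tin",ray("top",*t(568,397),.03))
pr("cup",ray("top",370+140/3-.33,60+466/3-.33,.034),ray("side",240+411/3-.33,480/3-.33,.034))
for n in "ts":
    W=np.load(f"W{n}.npy")
    m=(abs(W[...,0]-.52)<.1)&(abs(W[...,1]-.05)<.1)&(W[...,2]>.05)
    P=W[m];print(n,len(P));c=P.mean(0);pr(c,P.min(0),P.max(0)); u,sv,v=np.linalg.svd((P-c)[:,:2]);pr(v)
for n,X in(("ring",(.617,.346)),("pil",(.462,.346))):
  for k in "ts":
    W=np.load(f"W{k}.npy"); m=(abs(W[...,0]-X[0])<.075)&(abs(W[...,1]-X[1])<.075)&(W[...,2]>.028)&(W[...,2]<.04)
    P=W[m][:,:2].astype(np.float32); print(n,k,len(P),cv2.minAreaRect(P))
for k in "ts":
    W=np.load(f"W{k}.npy");m=(abs(W[...,0]-.6)<.04)&(abs(W[...,1]+.26)<.04)&(W[...,2]>.027)
    P=W[m]; pr(k,P.mean(0),P.min(0),P.max(0))
# press axis
b=[ray("top",370+x/3-.33,60+y/3-.33,z) for x,y,z in((48,508,.014),(155,565,.014),(190,268,.014),(64,501,.014),(146,548,.014))]; pr("pressbase",*b)
E
```

```text
ringA [0.6455 0.2203 0.016 ] [0.6431 0.22   0.016 ]
ringB [0.4402 0.1856 0.016 ] [0.4396 0.1819 0.016 ]
pil [0.5451 0.1819 0.014 ] [0.544  0.1814 0.014 ]
pil ends [0.5643 0.2048 0.014 ] [0.5252 0.1584 0.014 ]
tray c [0.5772 0.116  0.006 ] [0.6096 0.032  0.006 ] [ 0.4621 -0.0267  0.006 ] [0.428  0.0544 0.006 ]
tray c side [0.6088 0.0308 0.006 ] [ 0.4586 -0.029   0.006 ] [0.4274 0.0561 0.006 ] [0.5748 0.1158 0.006 ]
ball [0.5696 0.0643 0.016 ] [0.5679 0.0633 0.016 ]
tin [0.467  0.0242 0.03  ]
cup [ 0.5069 -0.2118  0.034 ] [ 0.508  -0.2164  0.034 ]
t 128
[0.5176 0.0441 0.0708] [0.4805 0.027  0.0508] [0.5551 0.0613 0.0792]
[[-0.9295 -0.3687]
 [-0.3687  0.9295]]
s 353
[0.516  0.0484 0.0651] [0.4792 0.0257 0.0501] [0.5544 0.0664 0.0746]
[[-0.9263 -0.3768]
 [-0.3768  0.9263]]
ring t 282 ((0.6208856701850891, 0.34558314085006714), (0.12579888105392456, 0.13737967610359192), 86.6861343383789)
ring s 761 ((0.619117021560669, 0.34662574529647827), (0.12548832595348358, 0.1378723382949829), 86.93383026123047)
pil t 291 ((0.45954757928848267, 0.3428576588630676), (0.13656598329544067, 0.12547047436237335), 2.869818925857544)
pil s 797 ((0.4577913284301758, 0.343856543302536), (0.13607661426067352, 0.12488336861133575), 2.9159488677978516)
t [ 0.5968 -0.261   0.2341] [ 0.56   -0.2999  0.1852] [ 0.6398 -0.2227  0.2591]
s [ 0.5958 -0.2489  0.2213] [ 0.56   -0.2998  0.1718] [ 0.6399 -0.2203  0.2551]
pressbase [ 0.468  -0.1227  0.014 ] [ 0.4111 -0.2267  0.014 ] [ 0.7157 -0.2765  0.014 ] [ 0.4749 -0.1388  0.014 ] [ 0.4279 -0.2185  0.014 ]
```

```bash
cat >> h.py <<'E'
from scipy.spatial.transform import Rotation as Ro
def st():
    s=monitor.observe(); R=Ro.from_rotvec(s["ee_rot"]).as_matrix()
    ja=np.degrees(np.arctan2(R[1,1],R[0,1]))
    print("t",round(s["clock"],2),"p",np.round(s["position"],4),"jaw",round(ja,1),"tilt",np.round(R[:2,2],4),"F",np.round(s["force"],1),"w",round(s["width"],3),"q",np.round(s["joints"],2))
    return s,R,ja
def plan(x,y,z,jaw,n,k=180):
    s,R,ja=st(); T=np.array([x,y,z])-s["position"]
    dj=(jaw-ja+k/2)%k-k/2; turn=-dj
    print("turn total",round(turn,1),"per row",round(turn/n,2),"dist",round(np.linalg.norm(T),3))
    Q=R
    for i in range(n):
        print(np.round(Q.T@(T/n)*100,2).tolist(),end=" ")
        Q=Q@Ro.from_rotvec([0,0,np.radians(turn/n)]).as_matrix()
    print()
E
python3 - <<'E'
from h import *
t=lambda x,y:(195-.375+x/4,130-.375+y/4)
print(ray("top",*t(102,163),.02),ray("top",*t(89,372),.02),ray("top",*t(98,450),.02))
plan(.6445,.22,.12,0,13)
E
```

```text
[0.64802502 0.37637724 0.02      ] [0.48810826 0.37969471 0.02      ] [0.43018924 0.37069944 0.02      ]
t 1.3 p [0.2502 0.5728 0.2267] jaw 66.4 tilt [0. 0.] F [ 0.7 -0.3 -0.4] w 1.005 q [-1.26  0.43  0.02  1.57 -0.01  1.13 -0.08]
turn total 66.4 per row 5.11 dist 0.54
[-3.87, -1.27, 0.82] [-3.96, -0.92, 0.82] [-4.03, -0.57, 0.82] [-4.06, -0.21, 0.82] [-4.07, 0.16, 0.82] [-4.04, 0.52, 0.82] [-3.97, 0.88, 0.82] [-3.88, 1.23, 0.82] [-3.76, 1.57, 0.82] [-3.6, 1.89, 0.82] [-3.42, 2.21, 0.82] [-3.21, 2.5, 0.82] [-2.97, 2.78, 0.82]
```

```bash
python3 -m crank '[[[-3.9,-1.3,0.4],5,0],[[-4,-0.9,0.4],5,0],[[-4,-0.6,0.4],5,0],[[-4.1,-0.2,0.4],5,0],[[-4.1,0.2,0.4],5,60]]' 20
python3 -m crank '[[[-4,0.5,0.8],5,60],[[-4,0.9,0.8],5,60],[[-3.9,1.2,0.8],5,60],[[-3.8,1.6,0.8],5,60],[[-3.6,1.9,0.8],5,60]]'
python3 - <<'E'
from h import *
plan(.6445,.22,.12,0,3)
E
```

```text
clock: 1.8
position: [0.4045, 0.4359, 0.2068]
ee_rot: [1.298, 2.861, 0.001]
force: [0.1, 0.0, -0.0]
width: 0.952
clock: 2.3
position: [0.5584, 0.3019, 0.1666]
ee_rot: [1.886, 2.512, 0.001]
force: [-0.5, -0.1, -0.3]
width: 0.768
t 2.3 p [0.5584 0.3019 0.1666] jaw 16.2 tilt [0.0004 0.0003] F [-0.5 -0.1 -0.3] w 0.768 q [-0.78  0.51  0.3   1.64 -0.17  1.02 -0.14]
turn total 16.2 per row 5.4 dist 0.128
[-3.42, 1.99, 1.55] [-3.22, 2.31, 1.55] [-2.99, 2.6, 1.55]
```

```bash
python3 -m crank '[[[-3.3,2,1.5],5,60],[[-3.1,2.3,1.5],5,60],[[-2.8,2.5,1.5],5,60],[[0,0,0],0,60]]' 20
python3 - <<'E'
from h import *
plan(.6445,.22,.05,0,2)
E
```

```text
clock: 2.7
position: [0.6451, 0.2192, 0.1196]
ee_rot: [2.203, 2.235, -0.006]
force: [1.0, -1.2, -0.2]
width: 0.763
t 2.7 p [0.6451 0.2192 0.1196] jaw 0.8 tilt [-0.0003 -0.0051] F [ 1.  -1.2 -0.2] w 0.763 q [-0.64  0.64  0.37  1.56 -0.25  0.99 -0.18]
turn total 0.8 per row 0.41 dist 0.07
[0.06, -0.03, 3.48] [0.06, -0.03, 3.48]
```

```bash
python3 -m crank '[[[0,0,4],0,60],[[0,0,4],0,60],[[0,0,2],0,60],[[0,0,1],0,60],[[0,0,0],0,60]]' 20
python3 - <<'E'
from h import *
st()
im,d,W=cloud("side"); cv2.imwrite("pics/s3.png",cv2.resize(im[180:330,200:380,::-1],None,fx=4,fy=4))
im,d,W=cloud("top"); cv2.imwrite("pics/t3.png",cv2.resize(im[100:250,180:360,::-1],None,fx=4,fy=4))
E
```

```text
clock: 3.2
position: [0.6415, 0.2263, 0.0108]
ee_rot: [-2.193, -2.249, 0.003]
force: [0.5, -0.1, 0.1]
width: 0.765
t 3.2 p [0.6415 0.2263 0.0108] jaw 1.4 tilt [-0.0018 -0.0005] F [ 0.5 -0.1  0.1] w 0.765 q [-0.61  0.76  0.31  1.63 -0.3   0.8  -0.14]
```

View pics/s3.png

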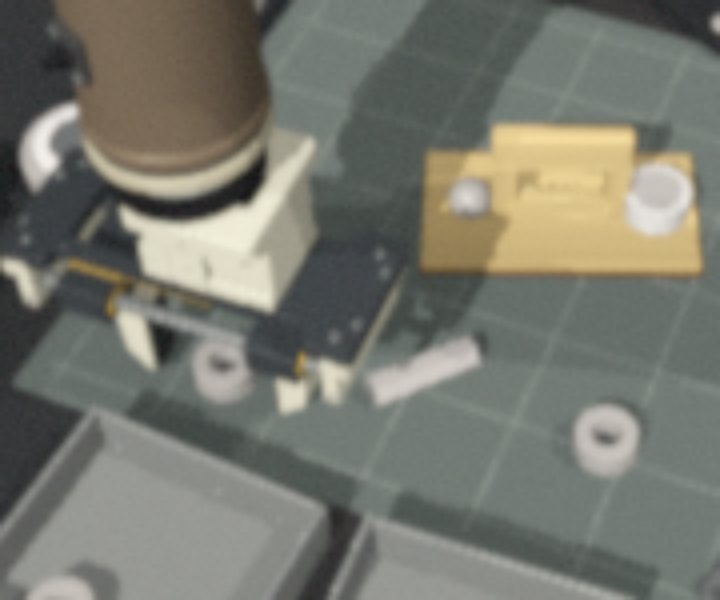

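```bash
python3 -m crank '[[[0,0,0],0,60],[[0,0,0],0,60]]' 20
python3 - <<'E'
from h import *
plan(.6445,.22,.004,0,1)
E
```

```text
clock: 3.5
position: [0.6432, 0.2265, 0.0131]
ee_rot: [2.193, 2.248, 0.003]
force: [0.2, 0.1, -0.3]
width: 0.765
t 3.5 p [0.6432 0.2265 0.0131] jaw 1.4 tilt [0.002 0.001] F [ 0.2  0.1 -0.3] w 0.765 q [-0.61  0.76  0.31  1.63 -0.3   0.8  -0.14]
turn total 1.4 per row 1.41 dist 0.011
[-0.65, 0.12, 0.91]
```

```bash
python3 -m crank '[[[-0.65,0.1,0],1.4,60],[[0,0,0.8],0,60],[[0,0,0],0,60]]' 20
python3 - <<'E'
from h import *
st()
E
python3 -m crank '[[[0,0,0],0,220],[[0,0,0],0,220],[[0,0,0],0,220],[[0,0,0],0,220],[[0,0,0],0,220]]' 20
python3 - <<'E'
from h import *
st()
E
```

```text
clock: 3.8
position: [0.6429, 0.2189, 0.0027]
ee_rot: [-2.222, -2.22, 0.002]
force: [-0.3, 0.3, -0.3]
width: 0.762
t 3.8 p [0.6429 0.2189 0.0027] jaw -0.0 tilt [-0.0014 -0.0007] F [-0.3  0.3 -0.3] w 0.762 q [-0.6   0.77  0.31  1.64 -0.31  0.78 -0.15]
clock: 4.3
position: [0.6436, 0.2197, 0.0038]
ee_rot: [2.221, 2.222, 0.0]
force: [1.1, 1.0, 0.3]
width: 0.378
t 4.3 p [0.6436 0.2197 0.0038] jaw 0.0 tilt [0.0002 0.0001] F [1.1 1.  0.3] w 0.378 q [-0.6   0.77  0.31  1.64 -0.31  0.78 -0.15]
```

```bash
python3 -m crank '[[[0,0,-2],0,220],[[0,0,-4],0,220],[[0.3,0,-2],0,220],[[3,-0.3,0],0,220],[[3.2,-0.4,0],0,220]]' 30
python3 -m crank '[[[3,-0.4,0],0,220],[[0,0,0],0,220],[[0,0,0],0,220]]' 30
python3 - <<'E'
from h import *
plan(.632,.315,.014,0,1)
E
```

```text
clock: 4.8
position: [0.6376, 0.284, 0.0852]
ee_rot: [2.224, 2.217, 0.003]
force: [-0.2, 1.6, -1.0]
width: 0.347
clock: 5.1
position: [0.6319, 0.3156, 0.0834]
ee_rot: [-2.219, -2.224, 0.001]
force: [0.3, -0.9, -1.6]
width: 0.352
t 5.1 p [0.6319 0.3156 0.0834] jaw 0.1 tilt [-0.0005 -0.0001] F [ 0.3 -0.9 -1.6] w 0.352 q [-0.75  0.71  0.36  1.52 -0.28  0.96 -0.31]
turn total 0.1 per row 0.12 dist 0.069
[-0.06, 0.02, 6.94]
```

```bash
python3 -m crank '[[[0,0,3],0,220],[[0,0,3],0,220],[[0,0,0.8],0,220],[[0,0,0],0,220],[[0,0,0],0,220]]'
python3 - <<'E'
from h import *
st()
E
python3 -m crank '[[[0,0,0],0,116],[[0,0,0],0,116],[[0,0,0],0,116],[[0,0,0],0,116]]'
python3 -m crank '[[[0,0,-2],0,116],[[0,0,-4],0,116],[[0,0,-4],0,116],[[0,0,0],0,116],[[0,0,0],0,116]]'
python3 - <<'E'
from h import *
plan(.544,.1815,.11,-40.1,5)
im,d,W=cloud("side"); cv2.imwrite("pics/s4.png",cv2.resize(im[180:380,140:400,::-1],None,fx=3,fy=3))
E
```

```text
clock: 5.6
position: [0.6335, 0.3141, 0.017]
ee_rot: [2.222, 2.22, 0.002]
force: [-0.1, 0.7, 0.1]
width: 0.348
t 5.6 p [0.6335 0.3141 0.017 ] jaw -0.0 tilt [0.0014 0.0002] F [-0.1  0.7  0.1] w 0.348 q [-0.73  0.79  0.33  1.56 -0.31  0.85 -0.29]
clock: 6.0
position: [0.6328, 0.3148, 0.0163]
ee_rot: [2.221, 2.221, 0.001]
force: [0.4, -0.8, 0.1]
width: 0.54
clock: 6.5
position: [0.6331, 0.315, 0.1171]
ee_rot: [2.221, 2.221, 0.004]
force: [-0.2, 0.1, -0.5]
width: 0.544
t 6.5 p [0.6331 0.315  0.1171] jaw 0.0 tilt [0.0022 0.0015] F [-0.2  0.1 -0.5] w 0.544 q [-0.76  0.68  0.37  1.49 -0.27  1.02 -0.32]
turn total 40.1 per row 8.02 dist 0.161
[-2.67, -1.78, 0.13] [-2.89, -1.39, 0.13] [-3.06, -0.98, 0.13] [-3.16, -0.54, 0.13] [-3.21, -0.09, 0.13]
```

View pics/s4.png

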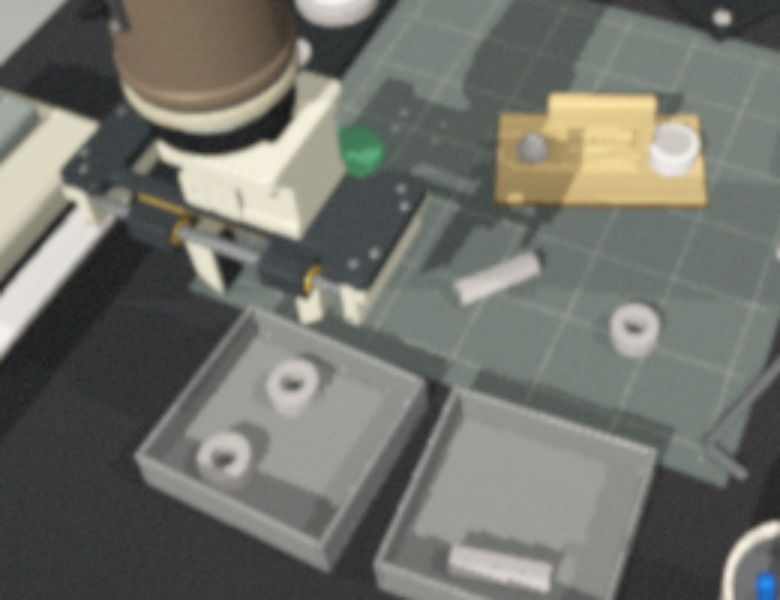

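```bash
python3 -m crank '[[[-2.7,-1.8,0],8,116],[[-2.9,-1.4,0],8,116],[[-3,-1,0],8,116],[[-3.2,-0.5,0],8,116],[[-3.2,-0.1,0],8,116]]'
python3 -m crank '[[[0,0,0],0,116],[[0,0,0],0,116],[[0,0,0],0,116]]'
python3 - <<'E'
from h import *
plan(.544,.1815,.03,-40.1,1)
E
```

```text
clock: 7.05
position: [0.5415, 0.1796, 0.1143]
ee_rot: [2.851, 1.319, -0.004]
force: [1.1, -1.0, 0.1]
width: 0.546
clock: 7.35
position: [0.5434, 0.182, 0.1151]
ee_rot: [-2.845, -1.331, 0.001]
force: [-0.3, 0.8, 0.1]
width: 0.546
t 7.35 p [0.5434 0.182  0.1151] jaw -39.8 tilt [-0.0005 -0.    ] F [-0.3  0.8  0.1] w 0.546 q [-0.82  0.51  0.57  1.86 -0.35  0.87 -0.77]
turn total 0.3 per row 0.25 dist 0.085
[-0.0, 0.08, 8.51]
```

```bash
python3 -m crank '[[[0,0,4],0,116],[[0,0,4],0,116],[[0,0.1,2.5],0,116],[[0,0,0.5],0,116],[[0,0,0],0,116]]'
python3 - <<'E'
from h import *
st()
E
python3 -m crank '[[[0,0,0],0,240],[[0,0,0],0,240],[[0,0,0],0,240],[[0,0,0],0,240],[[0,0,0],0,240]]' 30
python3 - <<'E'
from h import *
st()
E
```

```text
clock: 7.85
position: [0.544, 0.1806, 0.005]
ee_rot: [-2.846, -1.329, 0.002]
force: [-0.6, 0.2, 0.1]
width: 0.543
t 7.85 p [0.544  0.1806 0.005 ] jaw -39.9 tilt [-0.0014 -0.0006] F [-0.6  0.2  0.1] w 0.543 q [-0.73  0.66  0.46  1.93 -0.47  0.65 -0.67]
clock: 8.35
position: [0.5444, 0.1805, 0.0063]
ee_rot: [-2.847, -1.328, -0.001]
force: [-0.2, -0.2, 4.3]
width: 0.181
t 8.35 p [0.5444 0.1805 0.0063] jaw -40.0 tilt [0.0008 0.0005] F [-0.2 -0.2  4.3] w 0.181 q [-0.73  0.66  0.46  1.94 -0.47  0.65 -0.67]
```

```bash
python3 -m crank '[[[0,0,-2],0,240],[[0,0,-3],0,240],[[0,0,-4],0,240],[[0,0,0],0,240],[[0,0,0],0,240]]' 40
python3 - <<'E'
from h import *
plan(.46,.328,.095,93,6)
im,d,W=cloud("side"); cv2.imwrite("pics/s5.png",cv2.resize(im[130:330,180:440,::-1],None,fx=3,fy=3))
E
```

```text
clock: 8.85
position: [0.5444, 0.1807, 0.0964]
ee_rot: [-2.847, -1.328, -0.003]
force: [-0.1, 0.9, -1.4]
width: 0.178
t 8.85 p [0.5444 0.1807 0.0964] jaw -40.0 tilt [0.0015 0.0012] F [-0.1  0.9 -1.4] w 0.178 q [-0.8   0.54  0.56  1.88 -0.38  0.83 -0.75]
turn total 47.0 per row 7.84 dist 0.17
[0.98, -2.66, 0.02] [0.61, -2.76, 0.02] [0.22, -2.82, 0.02] [-0.16, -2.82, 0.02] [-0.55, -2.78, 0.02] [-0.92, -2.68, 0.02]
```

View pics/s5.png

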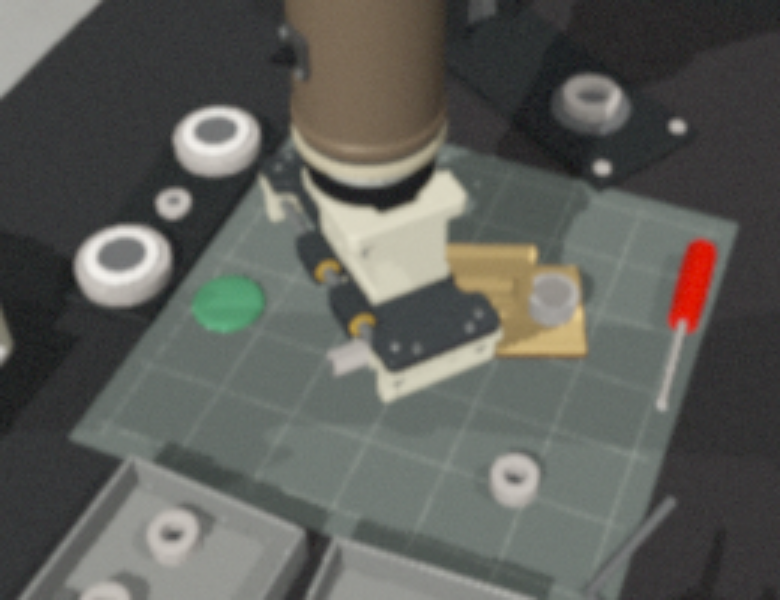

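```bash
python3 -m crank '[[[1,-2.6,0],8,240],[[0.6,-2.8,0],8,240],[[0.2,-2.8,0],8,240],[[-0.2,-2.8,0],8,240],[[-0.5,-2.8,0],8,240]]'
python3 -m crank '[[[-0.9,-2.7,0],7,240],[[0,0,0],0,240],[[0,0,0],0,240],[[0,0,0],0,240]]'
python3 - <<'E'
from h import *
plan(.46,.328,.016,93,1)
im,d,W=cloud("side"); cv2.imwrite("pics/s6.png",cv2.resize(im[180:380,180:440,::-1],None,fx=3,fy=3))
E
```

```text
clock: 9.4
position: [0.4732, 0.3035, 0.0942]
ee_rot: [3.129, 0.264, -0.003]
force: [-0.1, 0.9, -1.2]
width: 0.177
clock: 9.8
position: [0.4613, 0.327, 0.095]
ee_rot: [3.139, 0.082, -0.001]
force: [0.1, -0.9, -0.1]
width: 0.181
t 9.8 p [0.4613 0.327  0.095 ] jaw -87.0 tilt [-0.0006 -0.0015] F [ 0.1 -0.9 -0.1] w 0.181 q [-1.26  0.59  0.8   1.91 -0.55  0.87 -1.69]
turn total -0.0 per row -0.0 dist 0.079
[-0.12, -0.12, 7.9]
```

View pics/s6.png

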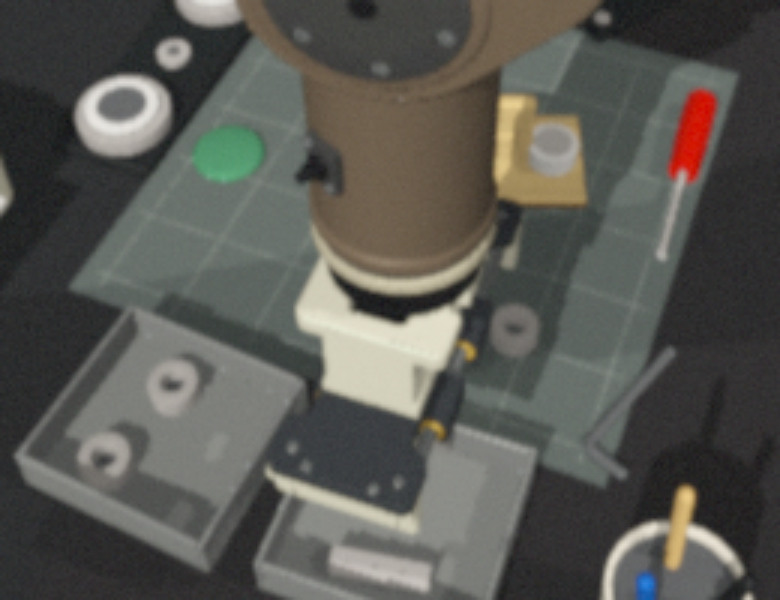

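```bash
python3 -m crank '[[[-0.1,0.2,2],0,240],[[0,0,3],0,240],[[0,0,2],0,240],[[0,0,1.1],0,240],[[0,0,0],0,240]]'
python3 - <<'E'
from h import *
st()
E
python3 -m crank '[[[0,0,0],0,178],[[0,0,0],0,178],[[0,0,0],0,178],[[0,0,0],0,178]]'
python3 -m crank '[[[0,0,-2],0,178],[[0,0,-3],0,178],[[0,0,-4],0,178],[[0,0,0],0,116],[[0,0,0],0,116]]'
python3 - <<'E'
from h import *
plan(.44,.184,.10,90,4)
im,d,W=cloud("side"); cv2.imwrite("pics/s7.png",cv2.resize(im[180:380,180:440,::-1],None,fx=3,fy=3))
E
```

```text
clock: 10.35
position: [0.4602, 0.3249, 0.0137]
ee_rot: [3.139, 0.08, -0.002]
force: [-0.8, 0.5, -0.3]
width: 0.181
t 10.35 p [0.4602 0.3249 0.0137] jaw -87.1 tilt [-0.0015 -0.0015] F [-0.8  0.5 -0.3] w 0.181 q [-1.18  0.7   0.69  1.97 -0.67  0.72 -1.6 ]
clock: 10.75
position: [0.4607, 0.3266, 0.0154]
ee_rot: [-3.14, -0.083, -0.001]
force: [0.4, 0.2, -0.1]
width: 0.3
clock: 11.25
position: [0.4607, 0.3268, 0.1058]
ee_rot: [-3.139, -0.083, -0.002]
force: [-0.9, -0.1, -1.4]
width: 0.429
t 11.25 p [0.4607 0.3268 0.1058] jaw -87.0 tilt [0.0014 0.0019] F [-0.9 -0.1 -1.4] w 0.429 q [-1.27  0.58  0.82  1.91 -0.54  0.89 -1.7 ]
turn total 3.0 per row 0.76 dist 0.144
[-0.71, 3.54, 0.14] [-0.66, 3.55, 0.14] [-0.61, 3.56, 0.14] [-0.57, 3.56, 0.14]
```

View pics/s7.png

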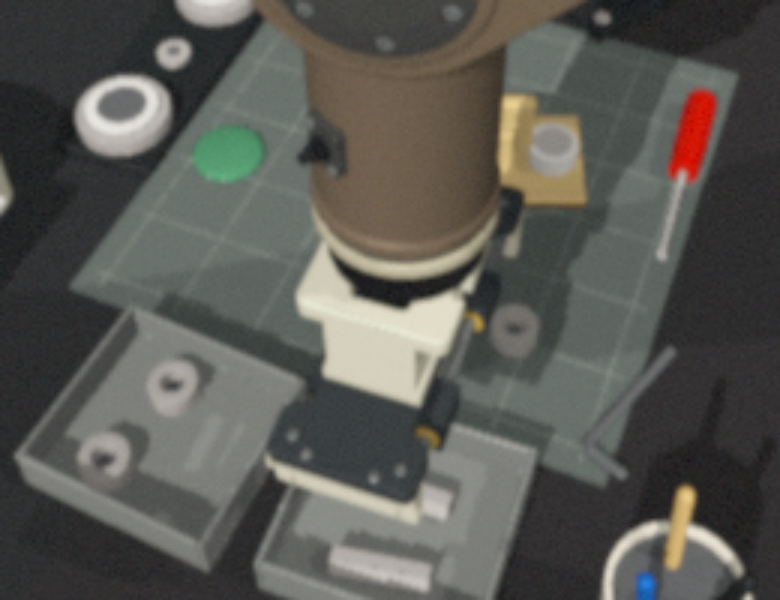

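```bash
python3 -m crank '[[[-0.7,3.5,0],0.8,80],[[-0.7,3.6,0],0.8,80],[[-0.6,3.6,0],0.7,80],[[-0.6,3.6,0],0.7,80],[[0,0,0],0,80]]'
python3 -m crank '[[[0,0,0],0,80],[[0,0,0],0,80]]'
python3 - <<'E'
from h import *
plan(.44,.184,.004,90,1)
E
```

```text
clock: 11.8
position: [0.4371, 0.1773, 0.104]
ee_rot: [3.14, -0.011, -0.004]
force: [0.5, -0.3, 0.2]
width: 0.692
clock: 12.0
position: [0.4389, 0.1833, 0.1043]
ee_rot: [3.141, 0.002, -0.001]
force: [0.6, 0.5, -0.1]
width: 0.687
t 12.0 p [0.4389 0.1833 0.1043] jaw -89.9 tilt [-0.0004 -0.0002] F [ 0.6  0.5 -0.1] w 0.687 q [-1.15  0.45  0.87  2.12 -0.49  0.78 -1.54]
turn total 0.1 per row 0.07 dist 0.1
[0.12, -0.07, 10.03]
```

```bash
python3 -m crank '[[[0.1,0,3],0,80],[[0,0,4],0,80],[[0,0,2.5],0,80],[[0,0,0.5],0,80],[[0,0,0],0,80]]'
python3 - <<'E'
from h import *
st()
E
python3 -m crank '[[[0,0,0],0,220],[[0,0,0],0,220],[[0,0,0],0,220],[[0,0,0],0,220],[[0,0,0],0,220]]' 30
python3 - <<'E'
from h import *
st()
E
```

```text
clock: 12.5
position: [0.4397, 0.1827, 0.0042]
ee_rot: [3.141, 0.001, -0.002]
force: [-0.8, -1.3, -0.1]
width: 0.686
t 12.5 p [0.4397 0.1827 0.0042] jaw -90.0 tilt [-0.0014 -0.001 ] F [-0.8 -1.3 -0.1] w 0.686 q [-0.98  0.61  0.66  2.18 -0.71  0.57 -1.36]
clock: 13.0
position: [0.4403, 0.1829, 0.0053]
ee_rot: [-3.141, -0.0, -0.001]
force: [-0.9, 1.4, 6.9]
width: 0.352
t 13.0 p [0.4403 0.1829 0.0053] jaw -90.0 tilt [0.0008 0.0009] F [-0.9  1.4  6.9] w 0.352 q [-0.98  0.61  0.66  2.18 -0.71  0.57 -1.36]
```

```bash
python3 -m crank '[[[0,0,-2],0,220],[[0,0,-4],0,220],[[0,0,-4],0,220],[[0,0,0],0,220],[[0,0,0],0,220]]'
python3 - <<'E'
from h import *
plan(.578,.345,.10,90,6)
E
```

```text
clock: 13.5
position: [0.4401, 0.183, 0.1053]
ee_rot: [-3.14, -0.001, -0.002]
force: [-1.3, 0.6, -1.5]
width: 0.349
t 13.5 p [0.4401 0.183  0.1053] jaw -90.0 tilt [0.0012 0.0016] F [-1.3  0.6 -1.5] w 0.349 q [-1.15  0.45  0.87  2.12 -0.5   0.78 -1.53]
turn total 0.0 per row 0.01 dist 0.213
[2.3, -2.7, 0.1] [2.3, -2.7, 0.1] [2.3, -2.7, 0.1] [2.3, -2.7, 0.1] [2.3, -2.7, 0.1] [2.3, -2.7, 0.1]
```

```bash
python3 -m crank '[[[2.3,-2.7,0.1],0,220],[[2.3,-2.7,0.1],0,220],[[2.3,-2.7,0],0,220],[[2.3,-2.7,0],0,220],[[2.3,-2.7,0],0,220]]'
python3 -m crank '[[[2.3,-2.7,0],0,220],[[0,0,0],0,220],[[0,0,0],0,220],[[0,0,0],0,220]]'
python3 - <<'E'
from h import *
plan(.578,.345,.016,90,1)
E
```

```text
clock: 14.0
position: [0.5547, 0.3181, 0.1006]
ee_rot: [3.14, -0.0, -0.005]
force: [0.0, 0.2, -0.6]
width: 0.35
clock: 14.4
position: [0.5771, 0.343, 0.1015]
ee_rot: [3.14, -0.002, -0.003]
force: [1.0, -0.6, -0.3]
width: 0.353
t 14.4 p [0.5771 0.343  0.1015] jaw -90.1 tilt [-0.0021 -0.0014] F [ 1.  -0.6 -0.3] w 0.353 q [-1.09  0.74  0.79  1.63 -0.59  1.03 -1.68]
turn total -0.1 per row -0.08 dist 0.085
[0.11, -0.22, 8.54]
```

```bash
python3 -m crank '[[[0,-0.2,3],0,220],[[0,0,3],0,220],[[0,0,1.5],0,220],[[0,0,1],0,220],[[0,0,0],0,220]]'
python3 - <<'E'
from h import *
st()
E
python3 -m crank '[[[0,0,0],0,116],[[0,0,0],0,116],[[0,0,0],0,116],[[0,0,0],0,116]]'
python3 -m crank '[[[0,0,-2],0,116],[[0,0,-4],0,116],[[0,0,-4],0,116],[[0,0,-4],0,116],[[0,0,0],0,116]]'
python3 - <<'E'
from h import *
plan(.518,.0435,.13,111.9,8)
im,d,W=cloud("side"); cv2.imwrite("pics/s8.png",cv2.resize(im[180:380,180:440,::-1],None,fx=3,fy=3))
E
```

```text
clock: 14.9
position: [0.5774, 0.3458, 0.017]
ee_rot: [3.141, -0.001, -0.002]
force: [-0.4, 0.6, -0.9]
width: 0.35
t 14.9 p [0.5774 0.3458 0.017 ] jaw -90.0 tilt [-0.0013 -0.0009] F [-0.4  0.6 -0.9] w 0.35 q [-1.05  0.84  0.72  1.67 -0.67  0.9  -1.63]
clock: 15.3
position: [0.5783, 0.3467, 0.0185]
ee_rot: [-3.141, -0.0, -0.001]
force: [-0.1, -0.6, 0.3]
width: 0.544
clock: 15.8
position: [0.5813, 0.347, 0.1641]
ee_rot: [-3.137, 0.001, -0.013]
force: [0.1, 0.6, -0.3]
width: 0.541
t 15.8 p [0.5813 0.347  0.1641] jaw -90.0 tilt [0.0081 0.0047] F [ 0.1  0.6 -0.3] w 0.541 q [-1.11  0.68  0.84  1.56 -0.55  1.13 -1.72]
turn total -21.9 per row -2.74 dist 0.312
[-0.79, 3.8, 0.4] [-0.97, 3.75, 0.4] [-1.15, 3.7, 0.4] [-1.33, 3.64, 0.4] [-1.5, 3.58, 0.4] [-1.67, 3.5, 0.4] [-1.83, 3.42, 0.4] [-2.0, 3.33, 0.4]
```

View pics/s8.png

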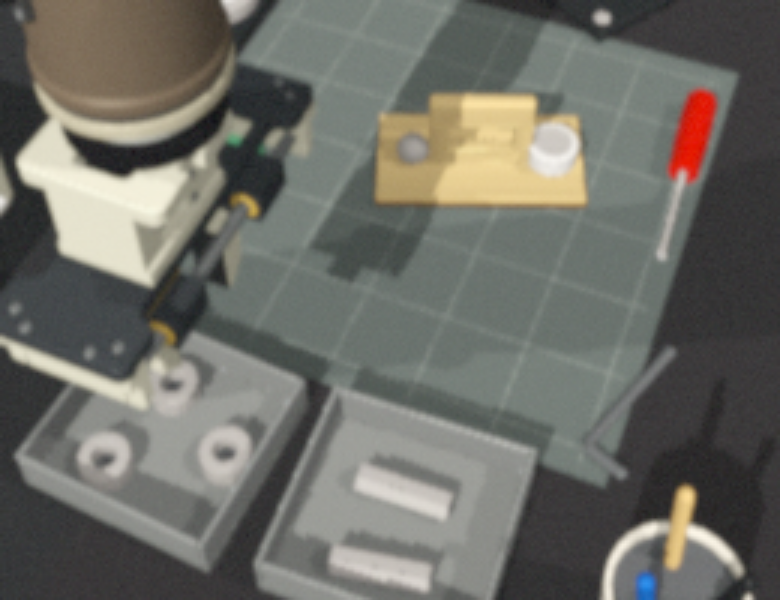

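```bash
python3 -m crank '[[[-0.8,3.8,0.2],-2.7,100],[[-1,3.8,0.2],-2.7,100],[[-1.1,3.7,0.2],-2.7,100],[[-1.3,3.6,0.2],-2.7,100],[[-1.5,3.6,0.2],-2.7,100]]'
python3 -m crank '[[[-1.7,3.5,0.2],-2.8,100],[[-1.8,3.4,0.2],-2.8,100],[[-2,3.3,0.2],-2.8,100],[[0,0,0],0,100],[[0,0,0],0,100]]'
python3 -m crank '[[[0,0,0],0,100]]'
python3 - <<'E'
from h import *
plan(.518,.0435,.041,111.9,1)
im,d,W=cloud("top"); cv2.imwrite("pics/t9.png",cv2.resize(im[130:280,220:420,::-1],None,fx=4,fy=4))
im,d,W=cloud("side"); cv2.imwrite("pics/s9.png",cv2.resize(im[130:280,230:430,::-1],None,fx=4,fy=4))
E
```

```text
clock: 16.35
position: [0.5373, 0.1552, 0.1469]
ee_rot: [3.119, 0.373, -0.002]
force: [0.7, -0.6, -0.5]
width: 0.611
clock: 16.85
position: [0.5138, 0.0425, 0.1413]
ee_rot: [-3.085, -0.593, 0.001]
force: [0.6, 0.5, -0.8]
width: 0.608
clock: 16.95
position: [0.5143, 0.0443, 0.1413]
ee_rot: [-3.084, -0.598, 0.001]
force: [-0.5, 0.7, -0.2]
width: 0.608
t 16.95 p [0.5143 0.0443 0.1413] jaw -68.0 tilt [-0.0005  0.0004] F [-0.5  0.7 -0.2] w 0.608 q [-0.76  0.43  0.78  1.99 -0.39  0.88 -0.96]
turn total 0.1 per row 0.06 dist 0.1
[0.32, 0.22, 10.03]
```

View pics/s9.png

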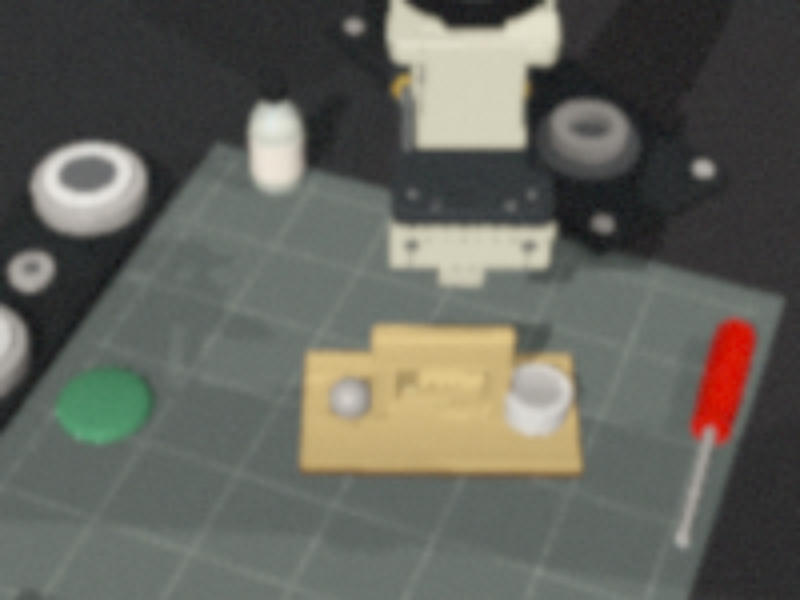

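```bash
python3 -m crank '[[[0.3,0.2,2],0,120],[[0,0,3],0,130],[[0,0,3],0,140],[[0,0,1.5],0,150],[[0,0,0.4],0,160]]' 8
python3 -m crank '[[[0,0,0],0,170],[[0,0,0],0,178],[[0,0,0],0,184]]' 5
python3 - <<'E'
from h import *
plan(.518,.0435,.041,111.9,1)
im,d,W=cloud("side"); cv2.imwrite("pics/s10.png",cv2.resize(im[130:280,230:430,::-1],None,fx=4,fy=4))
E
```

```text
clock: 17.55
position: [0.5168, 0.0432, 0.0409]
ee_rot: [3.084, 0.599, -0.005]
force: [-0.2, -0.6, 0.7]
width: 0.387
clock: 17.85
position: [0.5186, 0.0426, 0.0436]
ee_rot: [-3.084, -0.597, -0.003]
force: [0.3, 0.4, -1.1]
width: 0.286
t 17.85 p [0.5186 0.0426 0.0436] jaw -68.1 tilt [0.0017 0.0004] F [ 0.3  0.4 -1.1] w 0.286 q [-0.65  0.57  0.65  2.06 -0.55  0.68 -0.83]
turn total 0.0 per row 0.02 dist 0.003
[-0.02, -0.1, 0.26]
```

View pics/s10.png

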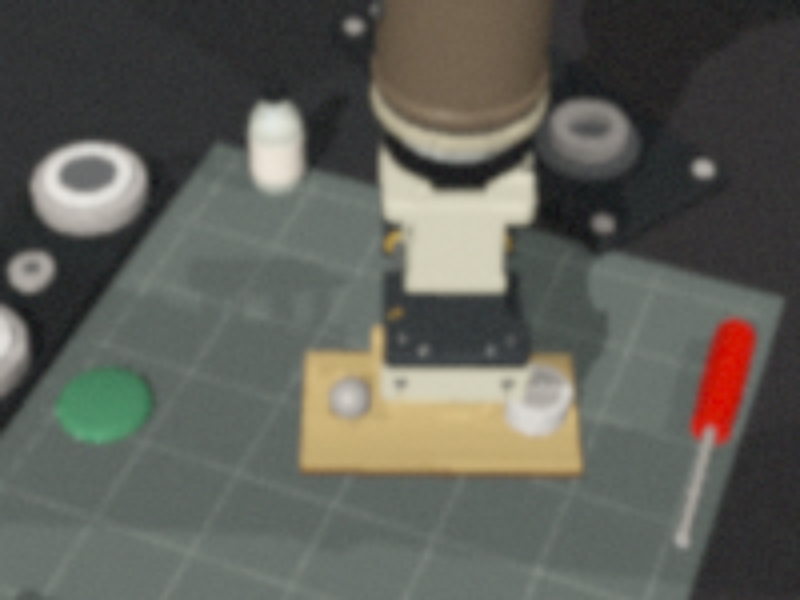

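```bash
python3 -m crank '[[[0,-0.1,0.2],0,194],[[0,0,0],0,204],[[0,0,0],0,212],[[0,0,0],0,218],[[0,0,0],0,223]]' 5
python3 -m crank '[[[0,0,0],0,228],[[0,0,0],0,234],[[0,0,0],0,240],[[0,0,0],0,255],[[0,0,0],0,255]]' 10
python3 -m crank '[[[0,0,0],0,255],[[0,0,0],0,255],[[0,0,0],0,255]]' 45
python3 - <<'E'
from h import *
st()
E
```

```text
clock: 18.4
position: [0.5173, 0.0438, 0.0408]
ee_rot: [-3.084, -0.597, 0.0]
force: [-2.0, 2.0, 1.5]
width: 0.128
clock: 18.9
position: [0.5174, 0.0434, 0.0407]
ee_rot: [-3.084, -0.597, 0.0]
force: [-1.6, 2.2, 4.1]
width: 0.13
clock: 19.2
position: [0.5175, 0.0434, 0.0407]
ee_rot: [-3.084, -0.597, -0.0]
force: [-0.7, 2.7, 4.8]
width: 0.131
t 19.2 p [0.5175 0.0434 0.0407] jaw -68.1 tilt [-0.      0.0002] F [-0.7  2.7  4.8] w 0.131 q [-0.64  0.58  0.64  2.06 -0.55  0.68 -0.83]
```

```bash
python3 -m crank '[[[0,0,-0.3],0,255],[[0,0,-0.8],0,255],[[0,0,-1.2],0,255],[[0,0,-0.8],0,255],[[0,0,-0.4],0,255]]' 50
python3 - <<'E'
from h import *
st()
im,d,W=cloud("side"); cv2.imwrite("pics/s11.png",cv2.resize(im[130:280,230:430,::-1],None,fx=4,fy=4))
E
```

```text
clock: 19.7
position: [0.5181, 0.0432, 0.077]
ee_rot: [3.084, 0.597, 0.003]
force: [0.6, 0.8, -2.4]
width: 0.13
t 19.7 p [0.5181 0.0432 0.077 ] jaw -68.1 tilt [0.0017 0.0003] F [ 0.6  0.8 -2.4] w 0.13 q [-0.69  0.52  0.7   2.04 -0.49  0.75 -0.87]
```

View pics/s11.png

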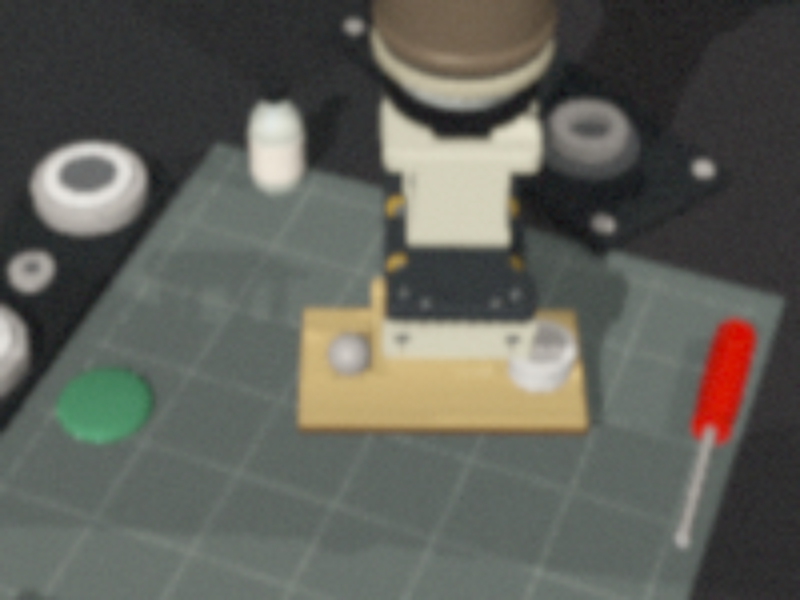

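Tray is lifted level with the ball in its pocket. Continue up, then plan the carry.

```bash
python3 -m crank '[[[0,0,-0.8],0,255],[[0,0,-1.5],0,255],[[0,0,-2],0,255],[[0,0,-2],0,255],[[0,0,-1.3],0,255]]' 50
python3 -m crank '[[[0,0,-0.6],0,255],[[0,0,0],0,255],[[0,0,0],0,255]]' 50
python3 - <<'E'
from h import *
plan(.4614,-.1885,.16,61.3,20)
E
```

```text
clock: 20.25
position: [0.5178, 0.0431, 0.1531]
ee_rot: [-3.084, -0.596, -0.001]
force: [0.2, 0.7, -2.3]
width: 0.127
clock: 20.55
position: [0.517, 0.0434, 0.1571]
ee_rot: [-3.084, -0.597, 0.001]
force: [0.3, -0.0, -3.2]
width: 0.126
t 20.55 p [0.517  0.0434 0.1571] jaw -68.1 tilt [-0.0009 -0.    ] F [ 0.3 -0.  -3.2] w 0.126 q [-0.78  0.41  0.8   1.96 -0.37  0.92 -0.98]
turn total 50.6 per row 2.53 dist 0.238
[-0.69, 0.97, -0.01] [-0.65, 1.0, -0.01] [-0.6, 1.03, -0.01] [-0.56, 1.05, -0.01] [-0.51, 1.08, -0.01] [-0.46, 1.1, -0.01] [-0.41, 1.12, -0.01] [-0.36, 1.14, -0.01] [-0.31, 1.15, -0.01] [-0.26, 1.16, -0.01] [-0.21, 1.17, -0.01] [-0.16, 1.18, -0.01] [-0.1, 1.19, -0.01] [-0.05, 1.19, -0.01] [0.0, 1.19, -0.01] [0.05, 1.19, -0.01] [0.11, 1.19, -0.01] [0.16, 1.18, -0.01] [0.21, 1.17, -0.01] [0.26, 1.16, -0.01]
```

```bash
python3 -m crank '[[[-0.3,0.5,0],1.5,255],[[-0.6,1,0],2.5,255],[[-0.6,1,0],2.5,255],[[-0.6,1,0],2.5,255],[[-0.5,1.1,0],2.5,255]]' 50
python3 -m crank '[[[-0.5,1.1,0],2.5,255],[[-0.4,1.1,0],2.5,255],[[-0.4,1.1,0],2.5,255],[[-0.3,1.1,0],2.5,255],[[-0.3,1.2,0],2.5,255]]' 50
python3 - <<'E'
from h import *
plan(.4614,-.1885,.16,61.3,10)
im,d,W=cloud("side"); cv2.imwrite("pics/s12.png",cv2.resize(im[50:250,230:430,::-1],None,fx=3,fy=3))
im,d,W=cloud("top"); cv2.imwrite("pics/t12.png",cv2.resize(im[60:260,300:520,::-1],None,fx=3,fy=3))
E
```

```text
clock: 21.05
position: [0.5057, -0.0098, 0.1577]
ee_rot: [3.129, 0.277, -0.0]
force: [0.8, -0.4, -2.1]
width: 0.127
clock: 21.55
position: [0.4924, -0.0669, 0.1577]
ee_rot: [-3.141, 0.063, -0.0]
force: [-1.4, -0.3, -2.9]
width: 0.13
t 21.55 p [ 0.4924 -0.0669  0.1577] jaw -92.3 tilt [0.0001 0.0001] F [-1.4 -0.3 -2.9] w 0.13 q [-0.67  0.41  0.93  2.02 -0.42  0.91 -1.12]
turn total 26.4 per row 2.64 dist 0.126
[-0.26, 1.23, -0.02] [-0.2, 1.24, -0.02] [-0.15, 1.25, -0.02] [-0.09, 1.25, -0.02] [-0.03, 1.25, -0.02] [0.03, 1.25, -0.02] [0.08, 1.25, -0.02] [0.14, 1.25, -0.02] [0.2, 1.24, -0.02] [0.26, 1.23, -0.02]
```

View pics/s12.png

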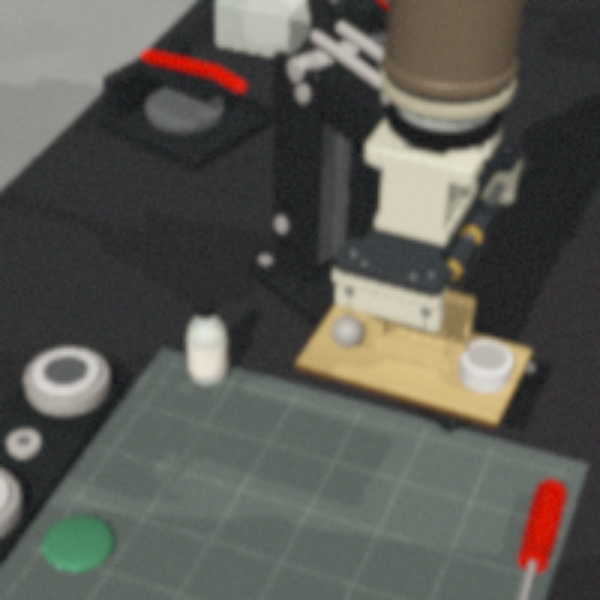

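View pics/t12.png

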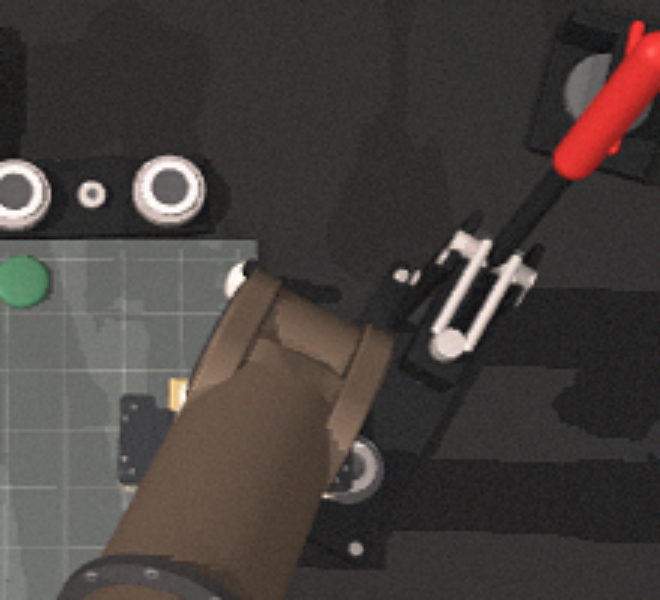

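```bash
python3 - <<'E'
from h import *
im,d,W=cloud("top")
m=(W[...,2]>.27)&(W[...,0]>.3)&(W[...,1]>-.2)&(W[...,1]<.2)
P=W[m]
for a in np.arange(.27,.75,.06):
    q=P[(P[:,2]>=a)&(P[:,2]<a+.06)]
    if len(q)>5: print(round(a,2),len(q),np.round(q.min(0),3),np.round(q.max(0),3))
m=(W[...,2]>.2)&(W[...,0]>.5)&(W[...,1]<-.19)
P=W[m]
print("press")
for a in np.arange(.2,.75,.06):
    q=P[(P[:,2]>=a)&(P[:,2]<a+.06)]
    if len(q)>5: print(round(a,2),len(q),np.round(q.min(0),3),np.round(q.max(0),3))
E
```

```text
0.27 47 [ 0.452 -0.155  0.27 ] [0.531 0.023 0.327]
0.51 471 [ 0.464 -0.128  0.512] [ 0.553 -0.005  0.57 ]
0.57 2446 [ 0.375 -0.122  0.57 ] [0.54  0.029 0.63 ]
0.63 2514 [ 0.301 -0.061  0.63 ] [0.45  0.075 0.69 ]
0.69 3088 [ 0.3   -0.029  0.69 ] [0.38  0.095 0.75 ]
press
0.2 1311 [ 0.548 -0.346  0.2  ] [ 0.701 -0.223  0.26 ]
0.26 159 [ 0.633 -0.323  0.26 ] [ 0.689 -0.297  0.319]
0.32 161 [ 0.674 -0.337  0.321] [ 0.706 -0.308  0.379]
0.38 370 [ 0.682 -0.352  0.38 ] [ 0.728 -0.31   0.44 ]
0.44 423 [ 0.702 -0.36   0.44 ] [ 0.745 -0.321  0.49 ]
```

```bash
python3 -m crank '[[[-0.2,0.8,0],2,255],[[-0.2,1.2,0],2.5,255],[[-0.2,1.2,0],2.5,255],[[-0.1,1.2,0],2.5,255],[[-0.1,1.2,0],2.5,255]]' 50
python3 -m crank '[[[0,1.2,0],2.5,255],[[0,1.2,0],2.5,255],[[0.1,1.2,0],2.5,255],[[0.1,1,0],2.5,255],[[0.1,0.6,0],2,255]]' 50
python3 -m crank '[[[0.1,0.3,0],1,255],[[0,0,0],0,255],[[0,0,0],0,255],[[0,0,0],0,255]]' 50
python3 - <<'E'
from h import *
plan(.4614,-.1885,.159,61.3,1)
im,d,W=cloud("side"); cv2.imwrite("pics/s13.png",cv2.resize(im[50:250,270:470,::-1],None,fx=3,fy=3)); np.save("W13.npy",W); cv2.imwrite("im13.png",im[:,:,::-1])
for l in("ball_center","tray","press_cup"):
    for r in look_for(l,"side")[:2]: print(l,r["score"],np.round(r["location"],3))
E
```

```text
clock: 22.2
position: [0.4774, -0.122, 0.1578]
ee_rot: [3.117, -0.392, 0.0]
force: [-0.0, -0.0, -1.4]
width: 0.125
clock: 22.7
position: [0.4637, -0.1723, 0.1578]
ee_rot: [3.059, -0.716, 0.0]
force: [-0.1, -0.2, -2.4]
width: 0.127
clock: 23.1
position: [0.4639, -0.1737, 0.1577]
ee_rot: [-3.054, 0.734, 0.0]
force: [-0.2, 0.4, -1.9]
width: 0.124
t 23.1 p [ 0.4639 -0.1737  0.1577] jaw -117.0 tilt [-0.0001  0.0003] F [-0.2  0.4 -1.9] w 0.124 q [-0.51  0.45  1.05  2.02 -0.49  0.94 -1.25]
turn total 1.7 per row 1.67 dist 0.015
[0.45, 1.43, -0.13] 
ball_center 0.31 [ 0.449 -0.16   0.122]
tray 0.77 [ 0.446 -0.151  0.126]
tray 0.5 [0.702 0.119 0.006]
press_cup 0.56 [ 0.625 -0.261  0.073]
```

View pics/s13.png

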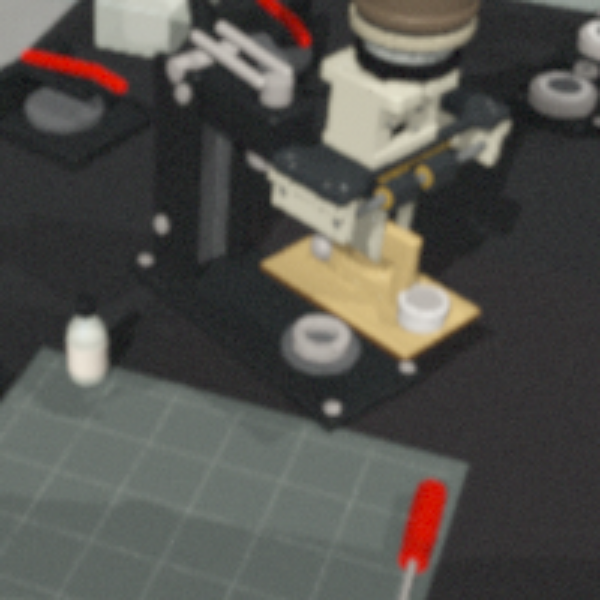

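```bash
python3 -m crank '[[[0.1,0.4,0],0.7,255],[[0.2,0.6,0],1,255],[[0.1,0.4,-0.1],0,255],[[0,0,0],0,255],[[0,0,0],0,255]]' 50
python3 -m crank '[[[0,0,0],0,255],[[0,0,0],0,255],[[0,0,0],0,255]]'
python3 - <<'E'
from h import *
plan(.4614,-.1885,.159,61.3,1)
im,d,W=cloud("side"); cv2.imwrite("pics/s14.png",cv2.resize(im[80:200,310:450,::-1],None,fx=5,fy=5,interpolation=cv2.INTER_CUBIC)); np.save("W14.npy",W)
im,d,W=cloud("top"); cv2.imwrite("pics/t14.png",cv2.resize(im[130:290,340:500,::-1],None,fx=4,fy=4))
E
```

```text
clock: 23.8
position: [0.4606, -0.1887, 0.1588]
ee_rot: [-3.043, 0.782, -0.0]
force: [-1.3, 0.5, -2.8]
width: 0.126
clock: 24.1
position: [0.4607, -0.1883, 0.1587]
ee_rot: [-3.043, 0.781, 0.0]
force: [-0.1, 0.3, -2.7]
width: 0.126
t 24.1 p [ 0.4607 -0.1883  0.1587] jaw -118.8 tilt [-0.      0.0001] F [-0.1  0.3 -2.7] w 0.126 q [-0.48  0.46  1.05  2.02 -0.49  0.95 -1.24]
turn total -0.1 per row -0.08 dist 0.001
[0.07, -0.01, -0.03]
```

View pics/s14.png

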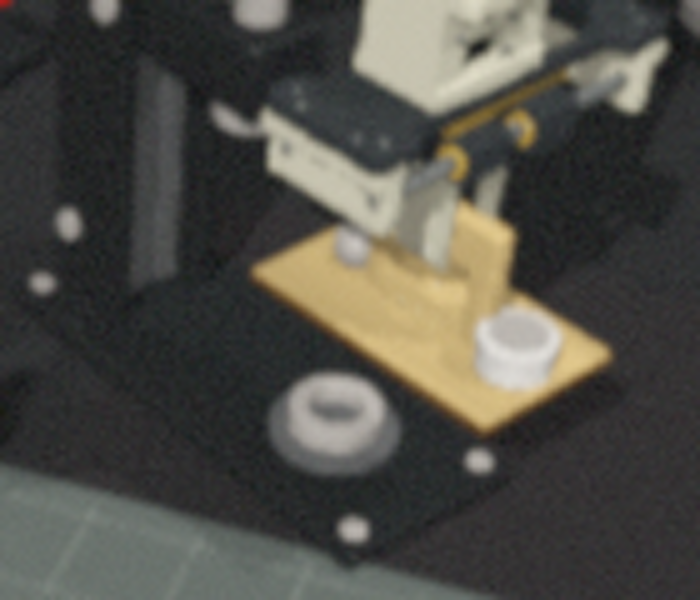

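View pics/t14.png

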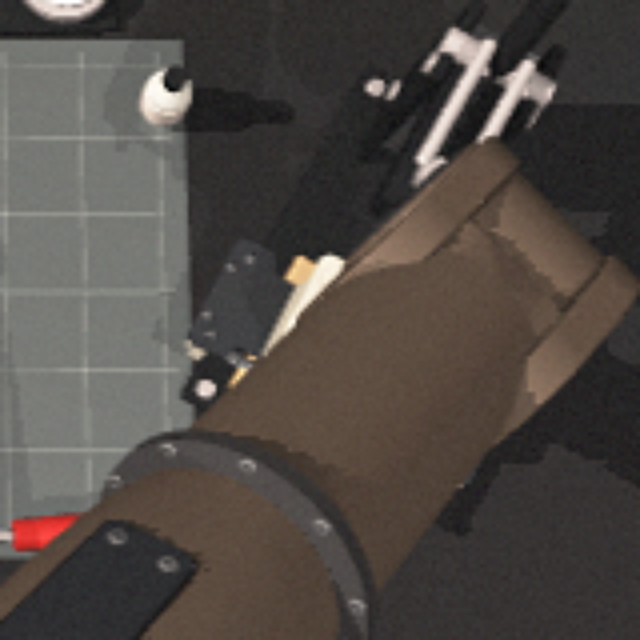

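```bash
python3 - <<'E'
from h import *
q=lambda x,y:(310+x/5-.4,80+y/5-.4)
C=[ray("side",*q(*p),.124) for p in((250,268),(484,424),(611,348))]
print(np.round(C,4)); mid=(C[0]+C[2])/2; ax=C[0]-C[1]; L=np.linalg.norm(ax); ax/=L
print("len",L,np.linalg.norm(C[2]-C[1]),"yaw",np.degrees(np.arctan2(ax[1],ax[0])),"ctr",mid,"ball",mid+.052*ax)
print("ball ray",ray("side",*q(352,247),.134),"cup",ray("side",*q(338,402),.034))
pz=proj("side",np.array([[.507,-.2135,.134],[.507,-.2135,.034]])); print((pz-[310,80]+.4)*5)
W=np.load("W14.npy"); u0,v0=q(352,245); print(np.round(W[int(v0)-2:int(v0)+3,int(u0)-1:int(u0)+3].reshape(-1,3),3)[::3])
# board plane
v,u=np.mgrid[:400,:640]
m=(abs(W[...,2]-.122)<.012)&(W[...,0]<.55)&(W[...,0]>.36)&(W[...,1]<-.08)&(W[...,1]>-.27); P=W[m]
for _ in range(5):
    A=np.c_[P[:,:2],np.ones(len(P))]; k=np.linalg.lstsq(A,P[:,2],rcond=None)[0]; r=P[:,2]-A@k; P=P[abs(r)<.004]
print(len(P),"slope deg",np.degrees(k[:2]),"z at ctr",k@[.461,-.188,1])
E
```

```text
[[ 0.5552 -0.1918  0.124 ]
 [ 0.4141 -0.1153  0.124 ]
 [ 0.3707 -0.1964  0.124 ]]
len 0.1605692285349705 0.09198624751476114 yaw -28.454298741379244 ctr [ 0.46297939 -0.194121    0.124     ] ball [ 0.50869766 -0.2188968   0.124     ]
ball ray [ 0.5091795  -0.21553857  0.134     ] cup [ 0.50620913 -0.21557158  0.034     ]
[[354.9815144  250.09293083]
 [335.49603171 403.86991925]]
[[ 0.512 -0.213  0.144]
 [ 0.505 -0.216  0.144]
 [ 0.506 -0.211  0.144]
 [ 0.508 -0.21   0.141]
 [   nan    nan    nan]
 [ 0.503 -0.211  0.138]
 [ 0.505 -0.208  0.137]]
919 slope deg [-0.13560089 -0.29849458] z at ctr 0.1242230522314512
```

```bash
python3 -m crank '[[[0,0,0],0,255],[[0,0,0],0,255]]'; python3 - <<'E'
from h import *
im,d,W=cloud("side"); cv2.imwrite("pics/s15.png",im[:,:,::-1]); s,_,_=st(); print(np.abs(s["dq"]).max())
E
```

```text
clock: 24.4
position: [0.4607, -0.1884, 0.1587]
ee_rot: [-3.043, 0.781, -0.0]
force: [0.6, -0.1, -1.9]
width: 0.127
t 24.45 p [ 0.4607 -0.1884  0.1587] jaw -118.8 tilt [0. 0.] F [-0.8  0.5 -2.4] w 0.124 q [-0.48  0.46  1.05  2.02 -0.49  0.95 -1.24]
0.0016182867034665953
```

View pics/s15.png

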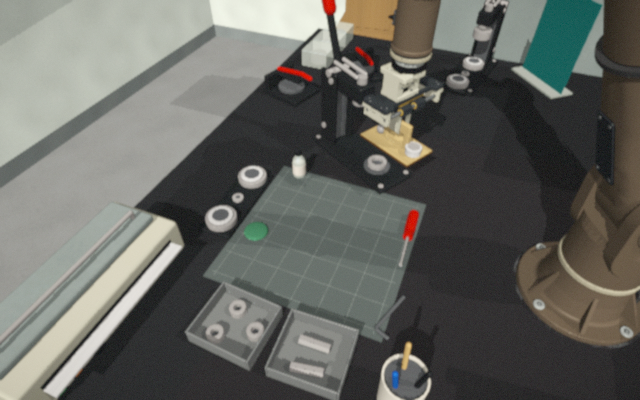

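The last picture shows three rings in the left bin (about 237,318), two pillars in the right bin (about 312,355), every bystander where it was, and the tray over the cup at (376,163).

```bash
python3 -c "
from cell import workorder
print(workorder.sign_off())"
```

```text
the job is handed in; nothing more can be done
None
```

I put both rings in the ring bin and the hex pillar in the pillar bin. I then lifted the tray by its handle, carried it to the press turned in line with it, and handed the job in at 24.5 s, still gripping it.

- **Position:** the side camera puts the ball at about (0.508, -0.216) and the cup at (0.507, -0.214). They agree to 2–3 mm, and one estimate taken from the tray's corners is about 5 mm off. The ball centre is about 10 cm above the cup rim.
- **Level and still:** a plane fitted to the board gives a tilt of about 0.3°, and the joint speeds were about zero. The ball was in its pocket in each side view taken during the carry.
- **Surroundings:** the bystanders look unmoved in the last picture. I compared them only by eye.
- **Disagreements:** at the press the detector did not find the cup properly. It gave a point on the press head instead, with z about 0.07 m. Its ball report after the carry was also weak (0.31) and misplaced, so I relied on positions worked out from pixels and depth. The top camera could not confirm the final alignment because the arm blocked its view.

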